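# Load the tack fixture and hold its sprung end rod at the length mark

## Robot

A 7-joint arm with a two-finger parallel gripper is mounted at the origin on the work surface; the furniture and walls round the work are solid. World frame = base frame: x ahead of the robot, y to its left, z up, the work surface at z = 0. Lengths are in m, angles in rad, forces in N, time in s.
With the tool pointing down it reaches from about 0.4 to 0.9 m from the base axis. Payload 5.5 kg.
Tool frame: the origin (TCP) lies between the finger pads, 19 mm behind the fingertips; this is the grasp point; z points along the fingers, y is the line along which they close (so a half turn about z gives the same grasp; the last joint's range is limited). The gripper opens to 92 mm and grips with 3 to 60 N. Pads are 19 mm wide; open, the fingers measure 130 mm over their backs; the gripper's body (75 mm by 190 mm) begins 47 mm behind the grasp point.
Start: joints at [1.553, 0.501, -0.427, 1.55, 0.221, 1.138, -0.21], TCP at [0.18, -0.625, 0.246] pointing down, gripper open.
Joint ranges: [-2.88, 2.88], [-0.31, 2.03], [-1.54, 1.56], [0.2, 2.42], [-1.41, 4.55], [0.19, 2.02], [-2.57, 2.57]. Speed limits (rad/s): [2.57, 2.57, 3.14, 3.14, 3.14, 3.14, 3.14].

## Interface

Orientations are given as a unit quaternion [x, y, z, w].
In Python, from bench import manip, effector, viewer gives the robot as it stands. Calls block until the motion is done:
- manip.move_pose(position, orientation): joint-space move of the TCP to a pose.
- manip.servo_line(position, ori=None, vel=0.15): straight line of the TCP; ori=None keeps the orientation; vel is the mean speed in m/s.
- manip.movej(angles): joint-space move.
- effector.open_jaws() and effector.close(f_grip=None): open the fingers fully, or close them until they stop; f_grip is the grip in N (None keeps the last).
- manip.sleep(seconds).
- manip.solve_ik(position, orientation): joint angles nearest the present ones, or None.
- viewer.get_image(name): name is "side" or "top"; returns the picture (420x560x3 uint8, red, green, blue); there is no depth.
- viewer.get_calibration(name): a dict with "vfov" (degrees; the focal length in pixels is half the picture's height over the tangent of half this angle, whatever the lens; pixels are square), "cx", "cy" (the principal point, pixels), "eye" and "attitude" of the camera in the world. Camera axes: x right, y down, z forward; pixel columns grow to the right and rows downward; lengths in m; the calibration is good to about 2 mm. A picture is of the moment at which its call begins. get_calibration takes no time and is no camera call.
A pose or a line that the arm cannot do raises manip.PlanningError and nothing moves.
- manip.hand_in(): hands the job in; it is judged then, once.
Readings, each from a call of its own:
- manip.current_clock(): time.
- manip.current_q(): joint angles.
- manip.current_joint_velocities(): joint speeds.
- manip.current_tau(): joint torques, N m.
- manip.current_tool_pos(): TCP position.
- manip.current_tcp_rot(): TCP orientation.
- manip.current_force(): force on the tool from outside, world axes, zero at the start.
- manip.current_wrist_torque(): the same for the moment, N m.
- manip.current_finger_gap(): finger opening in m.
- manip.current_gripper_force(): force on a finger pad.
Only numpy, scipy, OpenCV 4.12 (cv2) and the standard library are available. Lean on these libraries where they do the work, as an engineer would, in place of code of your own. Each camera call takes 0.05 s, during which the arm holds its last target. There are 200 camera calls.

## Task

Set up the tack-welding fixture: stand one hex coupling in the pocket with one punch dot, then the other in the pocket with two dots, each fully down on its floor and let go. Then take the upright handle post of the sprung telescoping rod, draw the rod out until the pointer on its handle is level with the length mark on the gauge bar, and finish while still holding the handle there against the spring. Do not shift the length mark, and leave the loose hex nut where it lies.

Things in the scene. Friction and masses are not known exactly. Their poses are not given: they have to be found in the camera images.
- fixture: fixed dark steel base plate 220 x 140 mm, 15 mm thick on 5 mm feet, top 20 mm above the bench; origin on the bench under its centre, z up, x along its length. Rod line at y = +38 mm, axis 40 mm above the bench, drawn out toward +x. Three round pockets in a row at y = -40, x = -68, 0, +68 mm, numbered by one, two and three black punch dots between pocket and rod. Its place and direction vary
- pocket_1 (a point): centre of the floor of the one-dot pocket (beside the sleeve); 46 mm diameter, 10 mm deep, floor 10 mm above the bench, mouth at 20 mm
- pocket_2 (a point): centre of the floor of the two-dot (middle) pocket, same size
- pocket_3 (a point): centre of the floor of the three-dot pocket, same size; not used in this job
- coupling_a: dark rusty steel hex coupling standing on end, 36 mm across flats (flats face its own +x and -x and every 60 degrees), 41 mm across corners, 40 mm high, about 0.17 kg; origin at the centre of its underside, z up. Standing in a pocket its top is 50 mm above the bench. Either coupling may go first
- coupling_b: the second hex coupling, identical to coupling_a
- handle_grip (a point): point on the axis of the rod's handle post, 82 mm above the bench, the height to grip. The post is round steel, 14 mm diameter, upright from 51 to 100 mm above the bench, on a 20 x 22 x 22 mm dark block at the rod's outer end; it moves with the rod. With the tool pointing down here the fingertips pass above the rod and the sleeve
- rod_pointer (a point): middle of the thin pointer that sticks out sideways (fixture +y) from the handle block over the gauge bar, 36 mm above the bench
- length_mark (a point): the length mark: dark steel index block 16 mm long with a 3 mm thick upstanding blade, on the gauge bar (along x at fixture y = +61 mm, top at 30 mm), set 40 to 80 mm along fixture x beyond the home rod's pointer. The point lies in the blade's plane, 36 mm above the bench; pointer and mark are level when their fixture x is equal
- draw_rod (a joint): how far the rod is drawn out of its fixed aluminium sleeve (28 mm thick, top 54 mm above the bench, fixture x = -109 to -34 mm), in m: 0 home, 0.095 end stop. The inner spring pulls it home with 4 N at 0, rising 1 N per 10 mm (12 N at 80 mm); let go, it slides home
- big_nut: bystander: loose bright hex nut 30 x 34 x 16 mm; origin at the centre of its underside
Not all that is in view belongs to the job. Leave any purple look-alike of the coupling_b alone.

How it is judged:
By the outcome, as a careful person would: the job done as asked, in the order asked, and still so for the second after the job is handed in, while the arm keeps its last pose, push and grip.
It also fails if it takes over 58 s, if anything falls off the work surface, if the arm or the gripper's body presses on something with over 40 N, if the wrist force passes 120 N, or if a joint passes its speed limit or range.

## Working session

There is one attempt and no reset: what is moved stays moved. The work goes in short steps, each a Python script; the robot and the scene stay as the last script left them, time stands still between calls to the robot, and variables do not carry over. Pictures are saved under pics/ and viewed, at most 10 in all, crops included, and the job is handed in when it is done.

```bash
mkdir -p pics; ls
python3 - <<'E'
from bench import manip, effector, viewer
import cv2
for n in("side","top"):
    im=viewer.get_image(n); cv2.imwrite(f"pics/{n}0.png",im[:,:,::-1]); print(n,viewer.get_calibration(n))
print(manip.current_clock(),manip.current_tcp_rot(),manip.current_tool_pos())
E
```

```text
pics
side {'vfov': 46.31605808572208, 'cx': 283.7504872187281, 'cy': 214.65531338093524, 'eye': array([0.27852852, 0.98000791, 0.65967488]), 'attitude': array([-0.09043435,  0.89803589, -0.42917412,  0.03409895])}
top {'vfov': 50.02975530536179, 'cx': 279.4960148747316, 'cy': 200.15136817182955, 'eye': array([0.28882154, 0.26511095, 0.90559617]), 'attitude': array([-0.70429225,  0.70589164, -0.05599764,  0.05053395])}
0.1 [ 9.90155596e-01  1.39968277e-01 -1.09259754e-04 -8.74373951e-04] [ 0.17989798 -0.62398392  0.24457988]
```

View pics/side0.png

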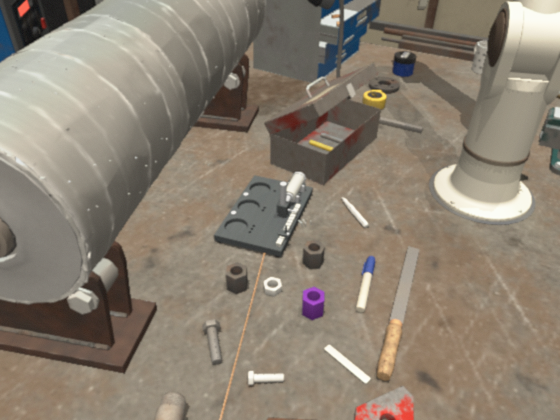

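View pics/top0.png

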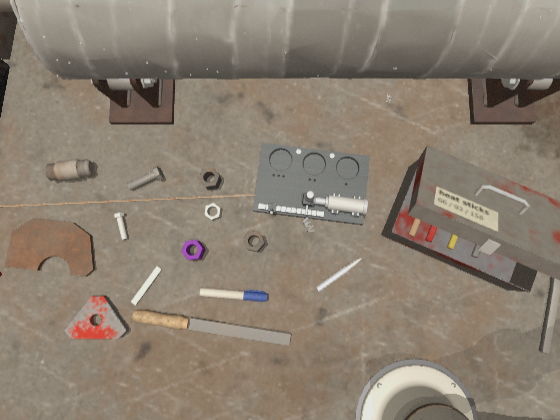

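The side view shows the fixture at (265,213), with dark couplings at (236,278) and (313,254). The purple look-alike is at (313,303) and the bright nut at (272,285). In the top view the dark candidates are at (211,180) and (255,241), purple is at (193,250), the nut at (213,212) and the fixture at (312,183). The pipe sits behind the fixture. I'll choose the two dark rusty ones and check them in close crops.

Run:
```python
import cv2
a=cv2.imread("pics/top0.png")[135:260,180:380]; cv2.imwrite("pics/topc.png",cv2.resize(a,None,fx=4,fy=4,interpolation=cv2.INTER_CUBIC))
a=cv2.imread("pics/side0.png")[165:315,205:345]; cv2.imwrite("pics/sidec.png",cv2.resize(a,None,fx=4,fy=4,interpolation=cv2.INTER_CUBIC))
```

```text
(no output)
```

View pics/topc.png

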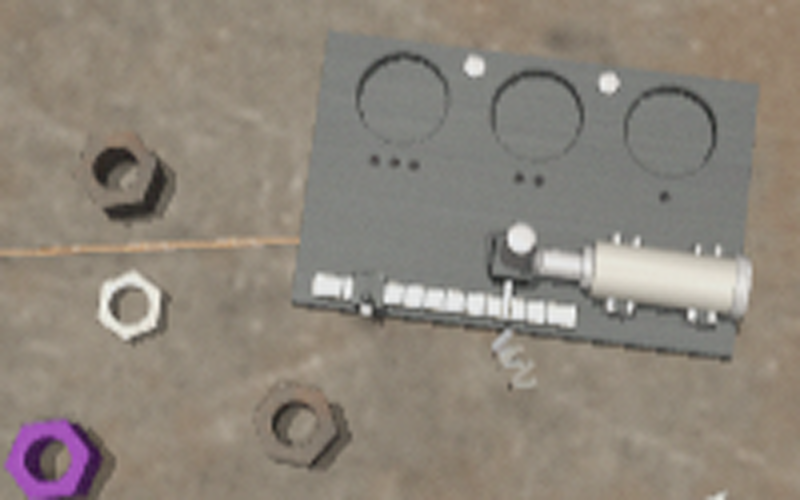

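View pics/sidec.png

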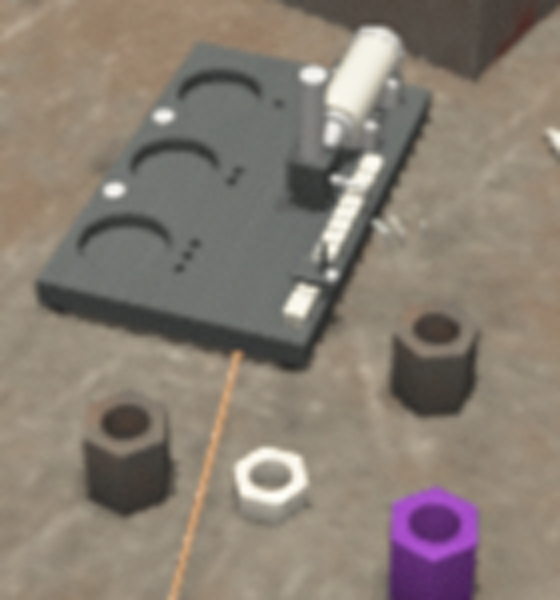

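Both crops (4x) agree. The dark couplings are at top-crop (123,173) and (297,423), and side-crop (127,422) and (437,328). The nut and the purple look-alike are clearly different. The pockets' three, two and one dots run left to right in the top crop. The handle post cap is at top-crop (520,238), the pointer at (508,297) and the index block at about (367,297).

```bash
cat > h.py <<'E'
from bench import manip, effector, viewer
import numpy as np, cv2
from scipy.spatial.transform import Rotation as R
C={n:viewer.get_calibration(n) for n in("side","top")}
def ray(n,uv):
    c=C[n]; f=210/np.tan(np.radians(c["vfov"])/2)
    d=np.array([(uv[0]-c["cx"])/f,(uv[1]-c["cy"])/f,1.]); d=R.from_quat(c["attitude"]).apply(d/np.linalg.norm(d))
    return np.array(c["eye"]),d
def plane(n,uv,z):
    o,d=ray(n,uv); return o+d*(z-o[2])/d[2]
def tri(ut,us):
    o1,d1=ray("top",ut);o2,d2=ray("side",us)
    s=np.linalg.lstsq(np.c_[d1,-d2],o2-o1,rcond=None)[0]
    p,q=o1+s[0]*d1,o2+s[1]*d2
    return (p+q)/2,np.linalg.norm(p-q)
def proj(n,p):
    c=C[n]; f=210/np.tan(np.radians(c["vfov"])/2)
    v=R.from_quat(c["attitude"]).inv().apply(np.asarray(p)-c["eye"]); return v[0]/v[2]*f+c["cx"],v[1]/v[2]*f+c["cy"]
def down(a): # tool down, closing line (tool y) along world heading a
    return R.from_matrix(np.c_[[np.sin(a),-np.cos(a),0],[np.cos(a),np.sin(a),0],[0,0,-1]]).as_quat()
E
python3 - <<'E'
from h import *
T=lambda u,v:((u+.5)/4-.5+180,(v+.5)/4-.5+135)
S=lambda u,v:((u+.5)/4-.5+205,(v+.5)/4-.5+165)
F={"p1":((671,131),(220,90)),"p2":((538,114),(175,164)),"p3":((403,98),(125,246)),"A":((123,173),(127,422)),"B":((297,423),(437,328)),
"post":((520,238),(313,75)),"cTL":((330,33),(42,285)),"cTR":((757,85),(200,46)),"d1":((664,196),(279,103)),"d2":((529,180),(234,176)),"nut":((130,306),(271,478)),"cable":((298,241),(240,350))}
for k,(t,s) in F.items():
    p,e=tri(T(*t),S(*s)); print(k,p.round(4),round(e,4))
for z in(0.1,.2,.3): print("pipe edge",z,plane("top",(300,78),z), plane("side",(105,250),z),plane("side",(255,20),z))
print("base",plane("top",(430,410),0),proj("top",[0,0,0]),proj("side",[0,0,0]))
print("pipefoot",plane("top",(140,123),0),plane("top",(500,123),0))
E
python3 - <<'E'
import cv2,numpy as np
t=cv2.imread("pics/top0.png");s=cv2.imread("pics/side0.png")
def c(i,x,y): 
    a=cv2.resize(i[y-18:y+18,x-24:x+24],None,fx=8,fy=8,interpolation=cv2.INTER_CUBIC)
    return cv2.convertScaleAbs(a,alpha=1.5)
o=np.vstack([np.hstack([c(t,211,180),c(t,255,241)]),np.hstack([c(s,236,278),c(s,313,254)])]); print(o.shape)
cv2.imwrite("pics/hex.png",o)
E
```

```text
p1 [0.4898 0.1214 0.022 ] 0.0005
p2 [0.4989 0.1879 0.0193] 0.0001
p3 [0.5077 0.256  0.0174] 0.0002
A [0.4665 0.394  0.0371] 0.0025
B [0.3424 0.3076 0.0398] 0.0
post [0.4224 0.204  0.0997] 0.0003
cTL [0.5407 0.2929 0.0173] 0.0021
cTR [0.5133 0.0765 0.0181] 0.0017
d1 [0.4561 0.1257 0.0215] 0.0006
d2 [0.4652 0.1931 0.0207] 0.0009
nut [0.4028 0.3925 0.0141] 0.0008
cable [0.4361 0.3092 0.0087] 0.0002
pipe edge 0.1 [0.64458696 0.21929345 0.1       ] [0.67251011 0.45322432 0.1       ] [ 0.71128769 -0.75252215  0.1       ]
pipe edge 0.2 [0.6004252  0.22498085 0.2       ] [0.60211539 0.54734747 0.2       ] [ 0.63396438 -0.44296206  0.2       ]
pipe edge 0.3 [0.55626344 0.23066825 0.3       ] [0.53172066 0.64147061 0.3       ] [ 0.55664106 -0.13340198  0.3       ]
base [ 0.02153601 -0.02771253  0.        ] (np.float64(416.0371945826597), np.float64(422.09335515792543)) (np.float64(480.1575182419615), np.float64(191.40750621972973))
pipefoot [0.58960979 0.5482648  0.        ] [ 0.5893568  -0.20517551  0.        ]
(576, 768, 3)
```

View pics/hex.png

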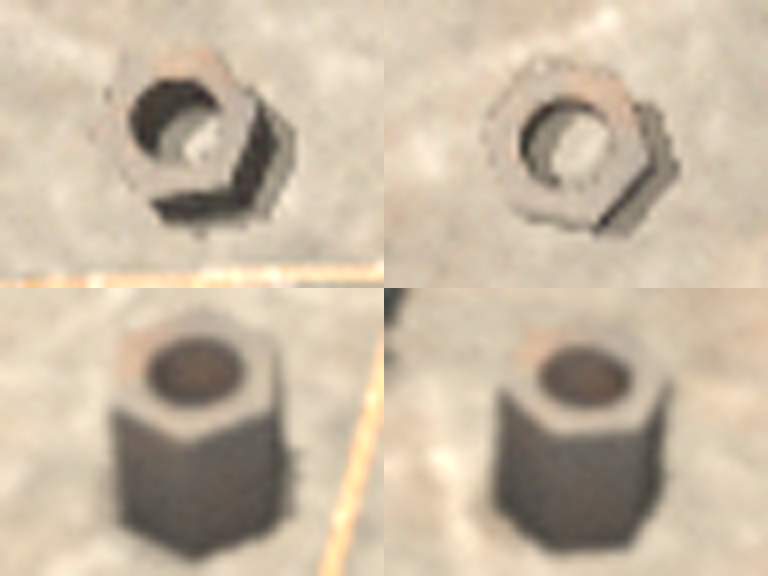

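The heights come out as they should: mouths 0.017–0.022, coupling tops about 0.04, post cap 0.100. Pocket spacing is 136 mm over the two gaps, and the post lies 78 mm from the pocket row. The hex crop gives A's hole at (175,122) in the top view and (196,83) in the side view, and B's at (183,142) and (203,90). Next I refine the couplings, hex headings, screw height and mark, and check IK.

Run:
```python
from h import *
def H(x0,y0): return lambda u,v:(x0-24+(u+.5)/8-.5,y0-18+(v+.5)/8-.5)
tA,tB,sA,sB=H(211,180),H(255,241),H(236,278),H(313,254)
A,e=tri(tA(175,121),sA(196,83));print("A",A,e)
B,e2=tri(tB(183,142),sB(203,90));print("B",B,e2)
def heads(n,f,pts,off):
    P=[plane(n,f(u-off[0],v-off[1]),.04)[:2] for u,v in pts]
    for a,b in zip(P,P[1:]): print(n,"len",np.linalg.norm(b-a).round(4),"edge heading mod60",np.degrees(np.arctan2(*(b-a)[::-1]))%60)
heads("top",tA,[(215,50),(258,105),(225,190),(140,190)],(0,0))
heads("side",sA,[(112,405),(190,440),(275,400)],(0,288))
heads("top",tB,[(540,58),(625,75),(648,155),(598,230),(525,210)],(384,0))
heads("side",sB,[(500,385),(560,432),(637,425),(672,378)],(384,288))
T=lambda u,v:((u+.5)/4-.5+180,(v+.5)/4-.5+135)
S=lambda u,v:((u+.5)/4-.5+205,(v+.5)/4-.5+165)
print("screw",tri(T(475,65),S(115,190)),tri(T(608,82),S(163,116)))
ex=np.array([.1317,.9912]);ey=np.array([-.9912,.1317]);O=np.array([.4988,.1884])
for n,p in [("ptr tip",plane("top",T(507,310),.036)),("ptr base",plane("top",T(508,285),.036)),("mark t",plane("top",T(367,300),.036)),("mark s",plane("side",S(322,250),.036)),("ptr s",plane("side",S(340,180),.036))]:
    print(n,p,"fix",(p[:2]-O)@ex,(p[:2]-O)@ey-.04)
for p in ([.465,.394,.036],[.342,.308,.036],[.49,.121,.046],[.4988,.188,.046],[.41,.27,.082]):
  for a in (70,90,110,115): print(p,a,None if (q:=manip.solve_ik(p,down(np.radians(a)))) is None else q.round(2))
```

```text
A [0.46709212 0.39714866 0.04095075] 0.00042978434828317856
B [0.34235232 0.3084264  0.04007001] 0.00027390648552549647
top len 0.0175 edge heading mod60 38.03110800583036
top len 0.0225 edge heading mod60 40.05368259906223
top len 0.0207 edge heading mod60 29.9176574231724
side len 0.0204 edge heading mod60 41.273248601232126
side len 0.0214 edge heading mod60 45.8384312198327
top len 0.0209 edge heading mod60 18.56342541829767
top len 0.02 edge heading mod60 16.196207479874232
top len 0.0215 edge heading mod60 26.303802287570022
top len 0.0181 edge heading mod60 14.638558391869239
side len 0.0204 edge heading mod60 21.524342492049783
side len 0.018 edge heading mod60 19.46580283180296
side len 0.0184 edge heading mod60 11.514642155264355
screw (array([0.52312177, 0.21963676, 0.02254591]), np.float64(0.0008622823594961824)) (array([0.51450726, 0.15270308, 0.02293304]), np.float64(0.00016605686679457165))
ptr tip [0.39728115 0.20590226 0.036     ] fix 0.00397820282173343 0.06293053519596467
ptr base [0.40956797 0.20526893 0.036     ] fix 0.004968624860414761 0.05066843102939198
mark 
[... 185 characters left out ...]
0.20359039 0.036     ] fix 0.0030383521631113996 0.052453124288599266Traceback (most recent call last):
  File "<stdin>", line 20, in <module>
  File "h.py", line 20, in down
    return R.from_matrix(np.c_[[np.sin(a),-np.cos(a),0],[np.cos(a),np.sin(a),0],[0,0,-1]]).as_quat()
           ~~~~~~~~~~~~~^^^^^^^^^^^^^^^^^^^^^^^^^^^^^^^^^^^^^^^^^^^^^^^^^^^^^^^^^^^^^^^^^^
  File "scipy/spatial/transform/_rotation.pyx", line 1143, in scipy.spatial.transform._rotation.Rotation.from_matrix
ValueError: Non-positive determinant (left-handed or null coordinate frame) in rotation matrix 0: [[ 0.93969262  0.34202014  0.        ]
 [-0.34202014  0.93969262  0.        ]
 [ 0.          0.         -1.        ]].
```

```bash
sed -i 's/\[np.sin(a),-np.cos(a),0\]/[-np.sin(a),np.cos(a),0]/' h.py
cat >> h.py <<'E'
def D(deg): return down(np.radians(deg))
def st(m=""): print(m,"t",round(manip.current_clock(),2),"tcp",np.round(manip.current_tool_pos(),4),"F",np.round(manip.current_force(),1),"gap",round(manip.current_finger_gap(),4),"gf",round(manip.current_gripper_force(),1))
E
python3 - <<'E'
from h import *
for p,a in (([.4671,.397,.036],69),([.4671,.397,.16],69),([.49,.1214,.046],82),([.49,.1214,.16],82),([.3424,.308,.036],108),([.3424,.308,.16],108),([.4988,.188,.046],115),([.4988,.188,.16],115),([.4224,.204,.082],82),([.4224,.204,.082],172),([.43,.27,.082],172),([.43,.27,.082],82)):
  for b in (0,180): print(p,a+b,None if (q:=manip.solve_ik(p,D(a+b))) is None else q.round(2))
E
```

```text
[0.4671, 0.397, 0.036] 69 [ 0.07  1.19 -1.31  1.76  1.23  1.26 -0.38]
[0.4671, 0.397, 0.036] 249 [-0.92  0.68  0.24  1.79 -0.23  0.7  -2.5 ]
[0.4671, 0.397, 0.16] 69 [ 0.08  0.93 -1.3   1.71  0.94  1.28 -0.24]
[0.4671, 0.397, 0.16] 249 [-0.93  0.5   0.24  1.74 -0.14  0.92 -2.57]
[0.49, 0.1214, 0.046] 82 [ 0.26  0.63 -0.69  2.04  0.62  0.7   0.6 ]
[0.49, 0.1214, 0.046] 262 [ 0.26  0.62 -0.69  2.04  0.62  0.69 -2.54]
[0.49, 0.1214, 0.16] 82 [ 0.67  0.72 -1.3   1.97  0.79  1.1   0.45]
[0.49, 0.1214, 0.16] 262 [ 0.41  0.46 -0.87  1.98  0.44  0.9  -2.4 ]
[0.3424, 0.308, 0.036] 108 [ 0.19  1.02 -1.31  2.13  1.2   1.09  0.11]
[0.3424, 0.308, 0.036] 288 [-0.61  0.49 -0.21  2.15  0.2   0.51 -2.23]
[0.3424, 0.308, 0.16] 108 [ 0.23  0.61 -1.29  2.07  0.71  1.01  0.46]
[0.3424, 0.308, 0.16] 288 [-0.42  0.28 -0.43  2.09  0.16  0.8  -2.19]
[0.4988, 0.188, 0.046] 115 [ 0.5   1.08 -1.31  1.96  1.18  1.17  0.69]
[0.4988, 0.188, 0.046] 295 [ 0.18  0.69 -0.75  1.97  0.68  0.76 -2.11]
[0.4988, 0.188, 0.16] 115 [ 0.52  0.78 -1.3   1.9   0.84  1.15  0.9 ]
[0.4988, 0.188, 0.16] 295 [ 0.39  0.59 -1.04  1.91  0.61  1.   -2.07]
[0.4224, 0.204, 0.082] 82 [ 0.47  0.88 -1.3   2.1   1.03  1.05  0.05]
[0.4224, 0.204, 0.082] 262 [-0.52  0.4   0.01  2.13 -0.01  0.61 -2.21]
[0.4224, 0.204, 0.082] 172 [ 0.47  0.88 -1.3   2.1   1.03  1.05  1.62]
[0.4224, 0.204, 0.082] 352 [ 0.36  0.69 -1.08  2.1   0.82  0.87 -1.36]
[0.43, 0.27, 0.082] 172 [ 0.33  0.94 -1.31  2.01  1.05  1.11  1.53]
[0.43, 0.27, 0.082] 352 [ 0.22  0.75 -1.09  2.01  0.85  0.93 -1.47]
[0.43, 0.27, 0.082] 82 [ 0.33  0.94 -1.31  2.01  1.05  1.11 -0.04]
[0.43, 0.27, 0.082] 262 [-0.63  0.45  0.01  2.04 -0.01  0.65 -2.31]
```

Run:
```python
from h import *
manip.movej([1.3,-.05,0,1.85,0,1.34,.3]); st("W1")
manip.movej([-.7,-.05,0,1.85,0,1.34,.75]); st("W2")
print(R.from_quat(manip.current_tcp_rot()).as_matrix().round(3))
for p,a in (([.4671,.397,.036],69),([.4671,.397,.16],69),([.49,.1214,.046],82),([.49,.1214,.16],82),([.3424,.308,.036],108),([.4988,.188,.046],115),([.4988,.188,.16],115),([.4224,.204,.082],172),([.43,.27,.082],172)):
  print(p,a,None if (q:=manip.solve_ik(p,D(a))) is None else q.round(2))
```

```text
W1 t 1.14 tcp [ 0.0907 -0.4254  0.3992] F [ 0.7 -0.8 -1. ] gap 0.092 gf 0.0
W2 t 3.73 tcp [0.3496 0.258  0.3997] F [ 0.2  0.2 -0.1] gap 0.0919 gf 0.0
[[-0.992  0.123  0.001]
 [ 0.123  0.992  0.001]
 [-0.001  0.001 -1.   ]]
[0.4671, 0.397, 0.036] 69 [-0.74  0.67 -0.01  1.78  0.01  0.69  0.45]
[0.4671, 0.397, 0.16] 69 [-0.73  0.49 -0.02  1.73  0.01  0.92  0.45]
[0.49, 0.1214, 0.046] 82 [-0.47  0.52  0.21  2.06 -0.19  0.58  1.3 ]
[0.49, 0.1214, 0.16] 82 [-0.49  0.33  0.22  2.01 -0.1   0.82  1.23]
[0.3424, 0.308, 0.036] 108 [-0.76  0.48 -0.03  2.16  0.03  0.5   1.07]
[0.4988, 0.188, 0.046] 115 [-0.52  0.55  0.14  1.99 -0.13  0.61  1.71]
[0.4988, 0.188, 0.16] 115 [-0.54  0.37  0.16  1.94 -0.08  0.84  1.67]
[0.4224, 0.204, 0.082] 172 [-0.56  0.4   0.06  2.13 -0.04  0.61  2.53]
[0.43, 0.27, 0.082] 172 [-0.62  0.45  0.01  2.04 -0.01  0.65  2.4 ]
```

Run:
```python
from h import *
x,y=.4671,.397
manip.move_pose([x,y,.12],D(69)); st()
manip.servo_line([x,y,.036],vel=.1); st("down")
effector.close(25); st("closed")
manip.servo_line([x,y,.13],vel=.12); st("up")
for n in("side","top"): cv2.imwrite(f"pics/{n}1.png",viewer.get_image(n)[:,:,::-1])
s=cv2.imread("pics/side1.png")[120:320,150:400]; cv2.imwrite("pics/s1.png",cv2.resize(s,None,fx=3,fy=3,interpolation=cv2.INTER_CUBIC))
```

```text
t 4.98 tcp [0.4679 0.3972 0.1214] F [ 0.9 -0.4 -0.1] gap 0.0916 gf 0.0
down t 5.97 tcp [0.4676 0.3974 0.0366] F [-0.4 -0.5  1. ] gap 0.0921 gf 0.0
closed t 6.88 tcp [0.4671 0.397  0.036 ] F [0.9 0.9 0.4] gap 0.036 gf 25.0
up t 7.82 tcp [0.4665 0.3965 0.1292] F [-0.3 -0.1 -1.6] gap 0.0357 gf 25.0
```

View pics/s1.png

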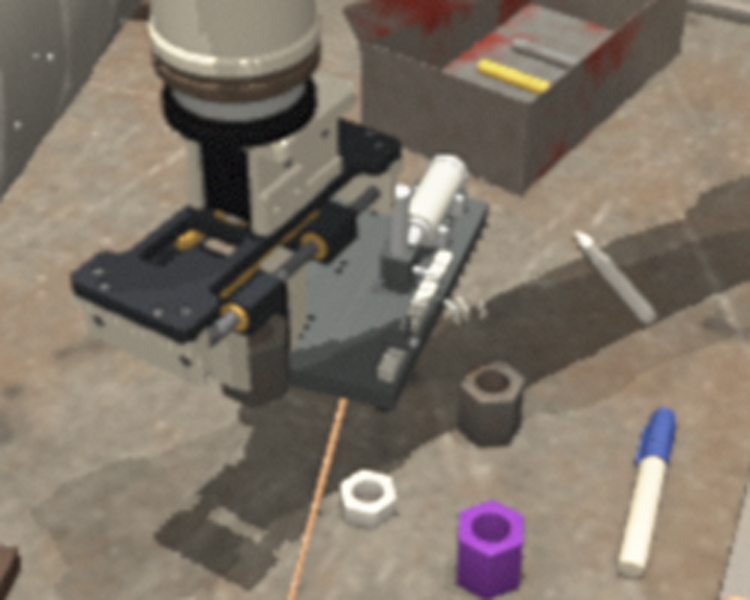

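The gripper gap of 36 mm matches the across-flats size, and the crop shows coupling A held at about (265,360). Next I place it in pocket 1 with force-guarded descent.

```bash
cat >> h.py <<'E'
def lower(x,y,z0,z1,step=.003,fmax=10):
    """guarded descent; returns (reached, z)"""
    f0=manip.current_force()[2]; z=z0
    while z>z1+1e-6:
        z=max(z1,z-step); manip.servo_line([x,y,z],vel=.04)
        f=manip.current_force()[2]-f0
        if f>fmax: return z,f
    return z,f
def insert(x,y,z0,z1,rim):
    """descend; if it stands on the rim, lift a little and try round about"""
    for dx,dy in [(0,0),(.002,0),(-.002,0),(0,.002),(0,-.002),(.003,.003),(-.003,-.003),(.003,-.003),(-.003,.003)]:
        manip.servo_line([x+dx,y+dy,z0],vel=.08)
        z,f=lower(x+dx,y+dy,z0,z1); st(f"try {dx,dy} z {z:.4f} f {f:.1f}")
        if z<rim-.004: return True
    return False
E
python3 - <<'E'
from h import *
x,y=.4898,.1210
manip.servo_line([.4665,.3965,.16],vel=.15)
manip.move_pose([x,y,.15],D(82)); st("above")
manip.servo_line([x,y,.062],vel=.1); st()
ok=insert(x,y,.060,.0455,.056); print(ok)
cv2.imwrite("pics/side2.png",viewer.get_image("side")[:,:,::-1])
E
```

```text
above t 9.34 tcp [0.4899 0.1225 0.1499] F [-1.3  0.5 -1.2] gap 0.0356 gf 25.0
 t 10.38 tcp [0.4903 0.1212 0.0625] F [-0.3 -0.  -1.9] gap 0.0359 gf 25.0
try (0, 0) z 0.0455 f 3.1 t 11.88 tcp [0.4903 0.1211 0.0458] F [-0.2 -0.1  2. ] gap 0.0362 gf 25.0
True
```

It went in first time and touched the floor at the expected height. I release it, fetch B and look on the way.

Run:
```python
from h import *
effector.open_jaws(); st("open")
manip.servo_line([.4898,.121,.16],vel=.12)
x,y=.3424,.3083
manip.move_pose([x,y,.13],D(108)); st("aboveB")
for n in("side","top"): cv2.imwrite(f"pics/{n}3.png",viewer.get_image(n)[:,:,::-1])
manip.servo_line([x,y,.036],vel=.1); st("down")
effector.close(25); st("closed")
manip.servo_line([x,y,.13],vel=.12); st("up")
t=cv2.resize(cv2.imread("pics/top3.png")[135:235,240:380],(420,300),interpolation=cv2.INTER_CUBIC)
s=cv2.resize(cv2.imread("pics/side3.png")[170:260,205:331],(420,300),interpolation=cv2.INTER_CUBIC)
cv2.imwrite("pics/c3.png",np.vstack([t,s]))
```

```text
open t 12.94 tcp [0.4899 0.121  0.0455] F [ 0.3 -0.7  0.2] gap 0.0916 gf 0.0
aboveB t 15.0 tcp [0.3437 0.3072 0.13  ] F [0.7 0.1 0.4] gap 0.0919 gf 0.0
down t 16.19 tcp [0.3428 0.3086 0.0364] F [ 0.6  0.1 -0.4] gap 0.0916 gf 0.0
closed t 17.1 tcp [0.3424 0.3083 0.036 ] F [0.9 0.7 0.9] gap 0.0362 gf 25.0
up t 18.03 tcp [0.342  0.3078 0.1294] F [-0.3 -0.4 -2.3] gap 0.0361 gf 25.0
```

View pics/c3.png

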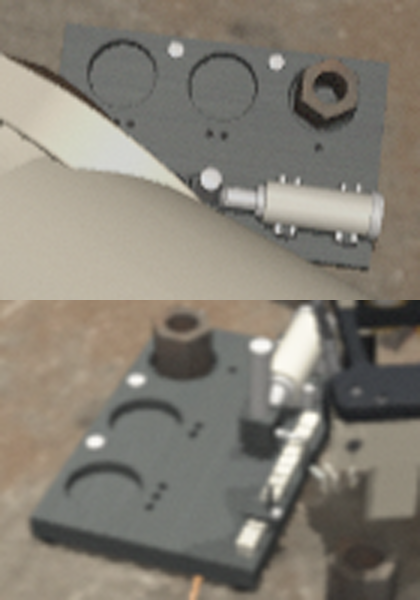

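Coupling A stands in the one-dot pocket, at (328,92) in the crop, and B is held. Pocket 2 next.

Run:
```python
from h import *
x,y=.4988,.1882
manip.servo_line([.342,.308,.17],vel=.15)
manip.move_pose([x,y,.16],D(115)); st("above")
manip.servo_line([x,y,.062],vel=.1); st()
ok=insert(x,y,.060,.0455,.056); print(ok)
if ok:
    effector.open_jaws(); st("open")
    manip.servo_line([x,y,.17],vel=.12)
    manip.move_pose([.35,.258,.30],D(82)); st()
    for n in("side","top"): cv2.imwrite(f"pics/{n}4.png",viewer.get_image(n)[:,:,::-1])
    t=cv2.resize(cv2.imread("pics/top4.png")[135:235,240:380],(420,300),interpolation=cv2.INTER_CUBIC)
    s=cv2.resize(cv2.imread("pics/side4.png")[170:260,205:331],(420,300),interpolation=cv2.INTER_CUBIC)
    cv2.imwrite("pics/c4.png",np.vstack([t,s]))
```

```text
above t 19.26 tcp [0.4976 0.1882 0.1586] F [ 0.3  0.9 -1.6] gap 0.0363 gf 25.0
 t 20.39 tcp [0.4994 0.1885 0.0626] F [ 0.2 -0.7 -0.9] gap 0.0363 gf 25.0
try (0, 0) z 0.0455 f 4.4 t 21.89 tcp [0.4992 0.1883 0.0459] F [-0.1 -0.7  4.1] gap 0.0362 gf 25.0
True
open t 22.91 tcp [0.4988 0.1882 0.0455] F [ 0.8  1.3 -0.1] gap 0.092 gf 0.0
 t 24.95 tcp [0.3504 0.2575 0.2993] F [ 1.  -0.4 -0.8] gap 0.0918 gf 0.0
```

View pics/c4.png

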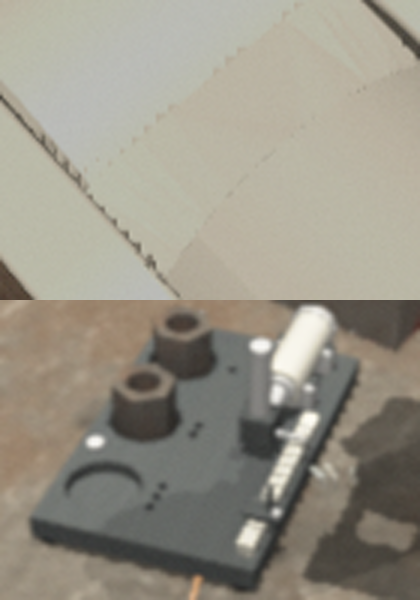

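Both couplings stand in their pockets, A in one-dot and B in two-dot. Now a fine zoom on the pointer and mark from the first, unobstructed pictures.

Run:
```python
import cv2,numpy as np
t=cv2.resize(cv2.imread("pics/top0.png")[195:220,255:319],None,fx=12,fy=12,interpolation=cv2.INTER_CUBIC)
s=cv2.resize(cv2.imread("pics/side0.png")[200:237,265:313],None,fx=8,fy=8,interpolation=cv2.INTER_CUBIC)
s2=cv2.resize(cv2.imread("pics/side4.png")[200:237,265:313],None,fx=8,fy=8,interpolation=cv2.INTER_CUBIC)
cv2.imwrite("pics/mk.png",cv2.convertScaleAbs(np.vstack([t,np.hstack([s,s2])]),alpha=1.4))
```

```text
(no output)
```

View pics/mk.png

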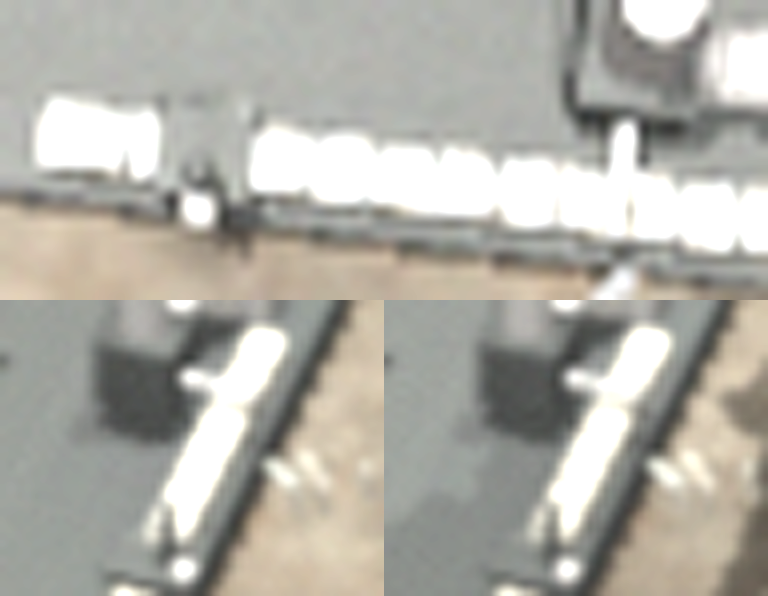

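Run:
```python
from h import *
ex=np.array([.1317,.9912]);ey=np.array([-.9912,.1317]);O=np.array([.4988,.1884])
T=lambda u,v:((u+.5)/12-.5+255,(v+.5)/12-.5+195)
S=lambda u,v:((u+.5)/8-.5+265,(v-300+.5)/8-.5+200)
def fx(n,f,u,v,z):
    p=plane(n,f(u,v),z)[:2]-O; return (np.array([p@ex,p@ey-.04])*1e3).round(1)
print("top: block L,R,mid",[fx("top",T,u,v,.036) for u,v in((160,136),(253,150),(206,143),(203,150))]," ball",fx("top",T,198,210,.03))
print("top ptr",[fx("top",T,u,v,.036) for u,v in((627,130),(623,178),(620,205))])
for z in(.03,.036,.042,.048): print("side blade",z,[fx("side",S,u,v,z) for u,v in((170,550),(168,535),(165,515),(162,497))])
print("side ptr",[fx("side",S,u,v,.036) for u,v in((190,378),(215,390),(238,403))])
def pf(n,f,x,y,z):
    w=O+ex*x+ey*(y+.04); return np.round(proj(n,[*w,z]),1)
for n in("top","side"): print(n,"expected mark@72",pf(n,0,.072,.061,.036),"ptr@4.5",pf(n,0,.0045,.061,.036),"y=.049",pf(n,0,.0045,.05,.036))
print("post",fx("side",lambda u,v:(u,v),(313.5)/4-.5+205,(75.5)/4-.5+165,.1))
```

```text
top: block L,R,mid [array([79.9, 60.5]), array([64.6, 60.8]), array([72.4, 60.7]), array([72.7, 61.9])]  ball [72.4 71. ]
top ptr [array([ 4.8, 49.6]), array([ 4.5, 57.5]), array([ 4.4, 62. ])]
side blade 0.03 [array([61.8, 63.9]), array([56.6, 61.7]), array([49.7, 58.6]), array([43.4, 55.7])]
side blade 0.036 [array([68.4, 66. ]), array([63.3, 63.8]), array([56.4, 60.7]), array([50.2, 57.9])]
side blade 0.042 [array([75. , 68.1]), array([70. , 65.9]), array([63.1, 62.9]), array([57., 60.])]
side blade 0.048 [array([81.7, 70.2]), array([76.6, 68. ]), array([69.9, 65. ]), array([63.8, 62.2])]
side ptr [array([ 3. , 49.6]), array([ 5.5, 57.1]), array([ 8.6, 64.3])]
top expected mark@72 [271.9 206.6] ptr@4.5 [306.2 211.1] y=.049 [306.9 205.6]
side expected mark@72 [282.8 231.4] ptr@4.5 [293.4 210.9] y=.049 [288.3 209.8]
post [ 5.8 37.8]
```

The top view zoom shows the index block at u=160–253 (centre 206) and the pointer at u≈622. In the fixture frame the mark is at x≈72.4 mm and the pointer at 4.5 mm, so the draw is about 67.9 mm. Grip and draw.

```bash
cat >> h.py <<'E'
ex=np.array([.1317,.9912,0]);ey=np.array([-.9912,.1317,0]);O=np.array([.4988,.1884,0])
def fw(x,y,z): return O+ex*x+ey*(y+.04)+np.array([0,0,z])
def fxy(p): d=np.asarray(p)-O; return np.round([(d@ex)*1e3,(d@ey-.04)*1e3],2)
E
python3 - <<'E'
from h import *
p=fw(.0055,.038,.082); print(p)
manip.move_pose([p[0],p[1],.17],D(82.4)); st("above")
manip.servo_line(p,vel=.08); st("down")
effector.close(50); manip.sleep(.3); st("closed"); a=fxy(manip.current_tool_pos()); print(a, "Fx along",manip.current_force()@ex)
q=fw(.0055+.0679,.038,.082)
manip.servo_line(q,vel=.04); manip.sleep(.3); st("drawn"); print(fxy(manip.current_tool_pos()),"F along",manip.current_force()@ex)
ims=[]
for n in("side","top"):
    im=viewer.get_image(n)[:,:,::-1]; cv2.imwrite(f"pics/{n}5.png",im)
s=cv2.imread("pics/side5.png"); t=cv2.imread("pics/top5.png")
A=cv2.resize(s[195:245,255:320],None,fx=10,fy=10,interpolation=cv2.INTER_CUBIC)[:, :400]
print([ (n,np.round(proj(n,fw(.0724,.061,.036)),1)) for n in("side","top")])
B=cv2.resize(t[190:240,240:280],None,fx=10,fy=10,interpolation=cv2.INTER_CUBIC)
cv2.imwrite("pics/c5.png",cv2.convertScaleAbs(np.hstack([A,B]),alpha=1.4))
E
```

```text
[0.42221075 0.2041242  0.082     ]
above t 25.73 tcp [0.4222 0.2045 0.17  ] F [-0.6  1.1  1. ] gap 0.0917 gf 0.0
down t 26.98 tcp [0.4226 0.2043 0.0825] F [ 0.1  0.5 -1.2] gap 0.0918 gf 0.0
closed t 28.48 tcp [0.4221 0.2035 0.082 ] F [-1.4 -3.8  3.1] gap 0.0131 gf 50.0
[ 4.87 38.  ] Fx along -3.904016953925501
drawn t 30.62 tcp [0.4306 0.2692 0.0819] F [ -1.8 -10.9   8.6] gap 0.0126 gf 50.0
[71.1  38.26] F along -11.005834448253925
[('side', array([282.7, 231.5])), ('top', array([271.7, 206.6]))]
```

View pics/c5.png

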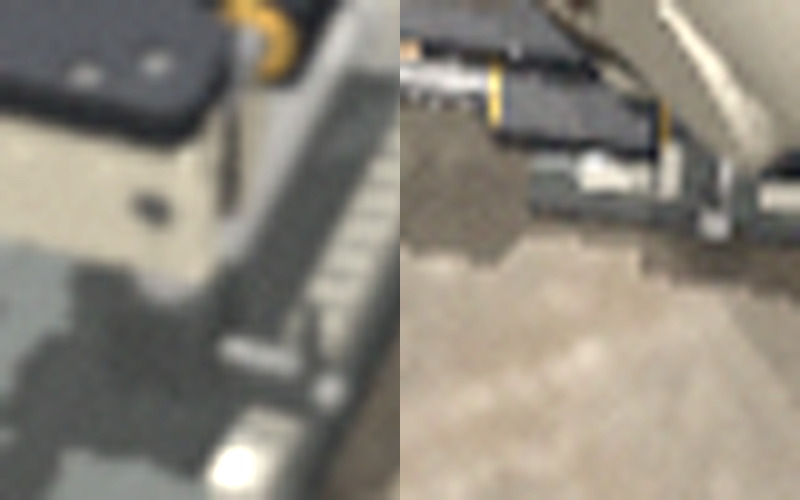

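The arm yields about 2 mm under the spring. The last view shows the pointer at top crop (722,185), nearly over the mark's ball at (715,222). I measure both numerically.

Run:
```python
from h import *
t5=cv2.cvtColor(cv2.imread("pics/top5.png"),cv2.COLOR_BGR2GRAY);t0=cv2.cvtColor(cv2.imread("pics/top0.png"),cv2.COLOR_BGR2GRAY)
s5=cv2.cvtColor(cv2.imread("pics/side5.png"),cv2.COLOR_BGR2GRAY)
print("top5 cols 264-279");[print(r,t5[r,264:280]) for r in range(203,216)]
print("top0");[print(r,t0[r,264:280]) for r in range(202,216)]
print("side5 cols 274-290");[print(r,s5[r,274:291]) for r in range(224,237)]
for u,v in((276.7,229),(280.5,229.7),(284.3,230.5)): print(fxy(plane("side",(u,v),.036)))
for u,v in((271.75,208),(271.75,206.6)): print(fxy(plane("top",(u,v),.036)))
st()
```

```text
top5 cols 264-279
203 [ 78  38  73  52  50  80  94 101 101 121 134 125 118 103  94  93]
204 [ 62  39 102 102  65  63  78  91  99  99 123 125 119  99  86  81]
205 [ 34  25 124 138  79  64  64  78 103 104 110 110 105  82  56  43]
206 [ 94  61 127 137  77  63  65  62 125 105  92  97  80  50  39  33]
207 [137  92 138 136  70  69  67  58 134  89  78  77  46  42  25  19]
208 [126  88 135 130  64  63  56  64 113  73  63  66  92  98  91  91]
209 [ 93  91 119 103  68  64  49  57  88  66  62  68 134 140 141 139]
210 [ 73  66  68  63  64  63  66  50  78  65  68  66 123 122 126 126]
211 [70 57 60 61 54 50 95 99 92 64 65 58 62 67 80 81]
212 [ 58  49  53  55  52  58 107 128 114  51  53  54  62  60  63  65]
213 [ 76  71  66  58  52  56  82 105  92  45  49  55  50  53  53  52]
214 [87 85 77 66 63 59 52 52 49 50 50 52 50 53 44 46]
215 [89 86 88 75 66 58 58 56 55 52 54 62 64 62 62 64]
top0
202 [131 130 131 131 125 126 126 121 124 122 129 130 125 127 129 128]
203 [125 130 132 130 104 126 118 110 118 123 134 141 127 130 127 128]
204 [182 170 171 184 126 134 134 130 125 131 134 148 110 128 128 130]
205 [
[... 1158 characters left out ...]
[ 55  52  62  97 121 117 102  94  87  93  90  69  69 101 104  89  71]
230 [ 55  53  61  91 113 123 121 124 121 114 100  72  64  83  90  77  64]
231 [ 54  51  52  67  77  91 101 111 114 116 103  74  60  69  78  69  58]
232 [54 54 52 55 60 64 72 77 81 90 82 67 70 89 91 73 55]
233 [ 55  56  52  55  59  59  62  62  63  65  65  65  87 119 117  85  55]
234 [ 55  55  57  56  58  58  60  61  60  60  62  67  93 122 114  81  54]
235 [58 58 59 57 63 66 77 73 67 61 59 62 75 95 88 64 49]
236 [ 59  61  58  58  69  94 115 109 101  88  76  66  66  69  63  50  52]
[69.31 47.61]
[68.78 55.26]
[68.54 62.97]
[71.89 63.66]
[72.25 60.93]
 t 30.73 tcp [0.4306 0.2692 0.0819] F [ -2.5 -10.6   8.6] gap 0.0129 gf 50.0
```

Run:
```python
from h import *
p,e=tri((270.97,212.0),(287.5,233.6)); print("ball",fxy(p),p[2],e)
g=lambda f:cv2.cvtColor(cv2.imread(f"pics/{f}.png"),cv2.COLOR_BGR2GRAY).astype(float)
s0,s4,t0=g("side0"),g("side4"),g("top0")
print("side0 cols 284-300");[print(r,s0[r,284:301].astype(int)) for r in range(204,217)]
print("top0 cols 300-314");[print(r,t0[r,300:315].astype(int)) for r in range(203,217)]
# intersect top and side line: pointer now, at tip
for ut,us in (((272.1,207.),(280,230.0)),((272.1,207.),(282,230.3))):
    o,d=ray("side",us)
    print("side at z",[ (z,fxy(plane("side",us,z))) for z in(.034,.036,.038)], "top",fxy(plane("top",ut,.036)))
```

```text
ball [72.48 71.11] 0.03359125628774079 0.0004682184075491181
side0 cols 284-300
204 [117 112 109  98  73  52  55  56  59  70  97 154 220 237 236 221 165]
205 [115 115 108  85  61  50  57  70  78  91 130 202 241 248 249 241 182]
206 [103 106  97  69  51  55  70  91  98 111 152 222 242 247 246 227 158]
207 [ 75  78  70  52  49  65  90 102 108 130 181 220 232 237 237 193 125]
208 [ 61  59  54  70 111 120 119 115 118 162 224 238 233 231 202 144 109]
209 [ 60  58  57 111 186 192 171 156 164 209 240 246 243 235 181 119 104]
210 [ 61  57  54  93 153 168 171 191 217 232 239 242 233 207 151 111 103]
211 [ 60  56  51  59  93 109 131 164 197 203 210 220 206 159 118 103  94]
212 [ 57  58  54  54  68  82 109 156 201 201 197 193 163 122 106 102  82]
213 [ 57  56  51  54  70  95 132 185 205 196 183 163 128 100 103  94  69]
214 [ 55  56  53  57  69 112 178 228 237 232 219 173 119  95  97  81  58]
215 [ 57  54  60  66  75 134 216 239 243 243 237 180 117  99  92  70  51]
216 [ 55  55  61  75 105 169 223 228 230 234 214 148 101  94  81  54  59]
top0 cols 300-314
203 [127 118  62 106 111 114 119 119 122
[... 433 characters left out ...]
7 229 228 229 201 230 191 229 211 209 152 179 181 178]
211 [224 181 230 230 229 200 230 182 229 229 229 188 229 231 230]
212 [210 175 231 230 230 197 230 153 230 229 230 187 230 229 229]
213 [187 163 209 211 216 191 223 167 229 229 229 189 230 230 228]
214 [100 104 115 113 152 168 186 171 207 207 209 173 218 220 229]
215 [124 124 128 101 102 106  90  88 103 108 117 109 163 174 206]
216 [ 96  93 110 112 110 112  82  93 121 120 129 100 101 104 106]
side at z [(0.034, array([67.76, 53.9 ])), (0.036, array([69.95, 54.63])), (0.038, array([72.15, 55.36]))] top [71.47 61.62]
side at z [(0.034, array([67.29, 57.86])), (0.036, array([69.49, 58.58])), (0.038, array([71.69, 59.3 ]))] top [71.47 61.62]
```

The ball triangulates to x=72.5, consistent in both views, and the pointer now reads 71.2–71.5. I nudge +1.1 mm and recheck.

Run:
```python
from h import *
manip.servo_line(fw(.0734+.0011,.038,.082),vel=.02); manip.sleep(.4); st(); print(fxy(manip.current_tool_pos()))
im=viewer.get_image("top");cv2.imwrite("pics/top6.png",im[:,:,::-1]);t=cv2.cvtColor(im,cv2.COLOR_RGB2GRAY)
[print(r,t[r,266:277]) for r in range(204,214)]
s=cv2.cvtColor(viewer.get_image("side"),cv2.COLOR_RGB2GRAY)
for c in(279,280,281,282,283):
    w=np.clip(s[227:235,c].astype(float)-66,0,None); print(c,(w@np.arange(227,235)/w.sum()).round(2),end="; ")
s=cv2.cvtColor(cv2.imread("pics/side5.png"),cv2.COLOR_BGR2GRAY);print()
for c in(279,280,281,282,283):
    w=np.clip(s[227:235,c].astype(float)-66,0,None); print(c,(w@np.arange(227,235)/w.sum()).round(2),end="; ")
```

```text
t 31.38 tcp [0.4307 0.2703 0.0819] F [ -3.2 -11.4   9. ] gap 0.0135 gf 50.0
[72.18 38.24]
204 [ 87  98  62  72  90  97  98 120 122 106 100]
205 [122 137  81  67  71  97 104 108 115  99  84]
206 [130 138  79  66  64  93 122  89  95  83  47]
207 [138 136  68  64  64  89 142  66  74  44  35]
208 [136 132  65  62  57  73 121  64  62  61  96]
209 [118 104  66  67  52  57  68  63  67  71 140]
210 [ 66  66  67  61  62  49  70  65  68  66 121]
211 [59 62 53 50 94 94 90 65 64 61 61]
212 [ 54  56  49  56 107 128 112  54  55  53  63]
213 [ 64  57  50  51  83 106  94  42  47  53  52]
279 230.26; 280 230.45; 281 230.57; 282 230.79; 283 230.36; 
279 229.7; 280 230.05; 281 230.27; 282 230.41; 283 230.01;
```

The pointer is now at column 271.75–271.8 and the mark at 271.6–271.65, which is about 0.3 mm short. The mark's ball is where it was. One last nudge, then hand in.

Run:
```python
from h import *
manip.servo_line(fw(.0748,.038,.082),vel=.02); manip.sleep(.3); st(); print(fxy(manip.current_tool_pos()))
print(manip.hand_in())
```

```text
t 32.02 tcp [0.4308 0.2705 0.0819] F [ -1.6 -10.4   9.3] gap 0.0134 gf 50.0
[72.44 38.24]
the job is handed in; nothing more can be done
None
```

I handed in the job at 32 s: coupling A is in the one-dot pocket, then B in the two-dot pocket, both let go. The arm still holds the rod with its pointer level with the length mark to within about 0.5 mm by camera; the mark had not moved, and I did not touch the nut.

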